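Turn the latch keeper over in the slide-jaw vice

TASK

The cast latch keeper in the slide-jaw vice is to be drilled next through its two screw holes, which now face the fixed jaw: slide the jaw back, lift the keeper right out, and set it flat on the bed again with the screw-hole face on top, mid-way along the jaws, its long side still lying across the slide. Press the sliding jaw up firmly, as one finger would, so that the keeper sits square and without play against the fixed jaw, but do not crush the thin casting. Leave the hardware in the drawer alone.

Things in the scene. Friction and masses are not known exactly. Their poses are not given: they have to be found in the camera images.
- vice: Iron slide-jaw vice, fixed. Origin: on the bench, below the middle of the fixed jaw's gripping face. x runs level along the slide from the fixed jaw (on the robot's side) to the sliding jaw, roughly away from the robot; y across the slide; z up. Wooden riser 245 x 86 mm (x -55 to 190), 40 mm high; on it a 10 mm foot plate, then a beam 36 mm wide (y) whose flat top, the bed, is 80 mm above the bench.
- fixed_jaw (a point): Top middle of the fixed jaw's gripping face, 94 mm above the bench, 14 mm above the bed. This jaw reaches 40 mm back from that face (towards vice -x) and is 40 mm wide (y). Bed and jaws are narrower than the keeper is long, so its two ends overhang them on both sides of the beam and are free to grip.
- jaw (a joint): Sliding jaw: clear gap between the jaws' gripping faces in m, 0 to 0.085; grows as the jaw slides back along vice +x. It drags with 4 N and stays where it is left (no spring, no screw); press it home with 10 to 20 N. Jaw block 22 mm long, 40 mm wide, top 14 mm above the bed; behind it a tongue 8 mm thick, and on that an upright lug to push or pinch.
- lug_top (a point): Middle of the top of the sliding jaw's upright lug, 125 mm above the bench. The lug is a plate 10 mm thick along the slide and 36 mm wide across it, standing 37 mm above the tongue. Its middle is 55 mm behind the sliding jaw's gripping face, so it covers 50 to 60 mm behind that face.
- keeper_center (a point): Centre of the latch keeper: loose grey cast aluminium block, 0.2 to 0.34 kg, 36 (its x) x 56 (y) x 50 mm (z). +x face: the screw-hole face, two round holes 32 mm apart. +z face: latch pocket 18 x 32 mm, 14 mm deep. Starts pocket up on the bed, hole face against the fixed jaw, 56 mm length along vice y, gap 37 to 46 mm. Centre 25 mm above the bed then, 18 mm with the hole face up.
- drawer: Drawer taken out of its chest and stood on the bench beside the vice, 240 x 240 mm, 55 mm high, green floor, brass knob (26 mm long) towards the robot; fixed. Origin: centre of its underside.
- bolt_a: Galvanised coach bolt about 97 mm long with a square nut, lying in the drawer; origin under its middle. To be left alone.
- bolt_b: A second coach bolt like the first, lying in the drawer. To be left alone.
- turn: Brass cupboard turn, plate 55 x 26 mm, 22 mm high, lying in the drawer; origin at its underside. To be left alone.
- handle: Grey cast aluminium gate handle, 114 x 28 mm, 38 mm high, lying in the drawer; origin at its underside. To be left alone.
Mind the look-alikes: they are no part of the job. Leave any purple, red or yellow look-alike of the part that bears keeper_center alone.

How it is judged (in metres and radians):
On the way, in this order (a step that is already met when the one before it is completed fails the run):
1. the sliding jaw is slid back far enough for the keeper's 50 mm side (value of joint jaw above 0.0515 m), for 0.1 s.
2. the keeper is lifted right out of the vice, clear of the jaws (z of keeper_center in the frame of vice above 0.135 m and contact force between keeper and vice below 0.1 N), for 0.1 s.
3. with the screw-hole face on top, the sliding jaw is pressed against the keeper with more than 4 N (angle between keeper_center's own x axis and vertical below 0.12 rad and z of keeper_center in the frame of vice below 0.102 m and contact force between keeper and jaw above 4 N), for 0.1 s.
At the end, for the whole second after the job is handed in: Keeper at rest flat on the bed, screw-hole face up (within 4.5 deg), length across the slide (4 deg), within 12 mm of the middle of the jaws' width and 2.5 mm of the fixed jaw; sliding jaw closed on it (gap under 52.5 mm for the 50 mm side) (angle between keeper_center's own x axis and vertical below 0.08 rad and z of keeper_center in the frame of vice between 0.095 and 0.101 m and x of keeper_center in the frame of vice between 0.022 and 0.0275 m and y of keeper_center in the frame of vice between -0.012 and 0.012 m and angle between the y axis of keeper_center and the y axis of vice, either way round below 0.07 rad and value of joint jaw between 0.047 and 0.0525 m and linear speed of keeper below 0.02 m/s); the robot touches nothing.
It fails at once if the casting is crushed: the sliding jaw is driven against it with more than 100 N (contact force between keeper and jaw above 100 N).
It fails at once if hardware in the drawer is shifted by more than 15 mm (distance of any of bolt_a, bolt_b, turn, handle from where it was at the start of the episode above 0.015 m).
It also fails if it takes over 61 s, if anything falls off the work surface, if the arm or the gripper's body presses on something with over 40 N, if the wrist force passes 120 N, or if a joint passes its speed limit or range.

ROBOT

A 6-joint arm with a two-finger parallel gripper is mounted at the origin on the work surface. World frame = base frame: x ahead of the robot, y to its left, z up, the work surface at z = 0. Lengths are in m, angles in degrees, forces in N, time in s.
With the tool pointing down it reaches from about 0.25 to 0.725 m from the base axis. Payload 9.7 kg.
Tool frame: the origin (TCP) lies where the fingers leave the gripper's body, on its centre line; the fingertips stand 73 mm ahead of it and the grasp point (between the pads) lies 54 mm ahead of it; y points along the fingers, x is the direction in which the jaws open and shut, and the axes are right-handed (so a half turn about y gives the same grasp; the last joint's range is limited). The gripper opens to 85 mm and grips with 20 to 120 N. Pads are 22 mm wide; open, the fingers measure 114 mm over their backs; the gripper's body (76 mm by 85 mm) begins 54 mm behind the grasp point. The pads swing forward as they close: fully open they stand 13 mm farther back than shut.
Start: joints at [-67.093, 4.979, 10.078, 95.1, 0, 90], TCP at [0.214, -0.507, 0.304] pointing down, gripper open.
Joint ranges: [-179.16, 179.16], [-48.56, 103.87], [-65.8, 70.77], [-126.05, 130.52], [-82.76, 87.17], [-180, 180]. Speed limits (degrees/s): [127.2, 127.2, 147.25, 180, 180, 180].

INTERFACE

Orientations are given as [roll, pitch, yaw] about the fixed x, y, z axes, in that order (R = Rz(yaw) Ry(pitch) Rx(roll)).
In Python, from workcell import sensors, imaging, bot, models gives the robot as it stands.
- The arm moves only by the tool arm_command, never from a script. Its argument "rows" is one flat list of numbers, 7 for each row, row after row: the shift along the tool's x, y, z in cm, then the turn, a rotation vector about the tool's x, y, z in degrees, then the gripper's target within -1 to 1 (fully open at 1, half-way at 0, shut at -1). A call has 1 to 12 rows; each row is the pose to reach, as a shift and turn from the pose commanded when the call began, along the tool's axes at that moment; what a row does not reach only later rows make up. A row lasts 1/12 s, in which the tool goes at most 41.7 mm and 7.16 degrees, less where a joint would pass 70% of its speed; a pose out of reach is approached as far as the arm can. A call with a gripper value outside its range is refused whole. The fingers move at their own pace and stop on an object; "force" is the grip in N (left out, the last holds). Time passes only in rows, so rows that repeat a pose let the fingers close. It gives the time, the measured TCP pose, the force and the opening at its end, in the units of the state.
- sensors.get_obs(): the state, without advancing time (a new reading comes with each control period).
- imaging.camera(name): name is "scene" or "top" or "wrist"; returns a dict with "pixels" (384x512x3 uint8, blue, green, red), "z_map" (384x512 float32, m along the optical axis (not along the pixel's ray), 0 where there is no reading), "camera_matrix" (3x3 intrinsics, pixels), "world_from_camera" (4x4, takes a point from camera to world coordinates). Camera axes: x right, y up, looking along -z (the intrinsics and any distortion apply to the point x, -y, -z); pixel columns grow to the right and rows downward; lengths in m; the calibration is good to about 2 mm. A picture is of the moment at which its call begins.
- bot.job_done(): hands the job in, once; it reports no verdict.
Trained networks look in the newest picture that a camera, given by its name, has taken for a name from the list of things; names that differ only in an ending like _2 or _b are one class to them, and where a whole thing is asked for, a point or a joint stands for the part that bears it (a point fixed in the world has none). Each returns a list of dicts, best first, with "conf" (0 to 1); they miss things now and then, are a little off and sometimes report something else, mostly with a low value. They report only what shows in the picture. A call takes as long as a camera call. They do not tell look-alikes from the thing itself.
- models.search_frame(thing, camera): "extent" ([centre column, centre row, width, height] in pixels, round what is visible of it).
- models.spot_point(thing, camera): "location" ([column, row] in pixels: a listed point, or the origin of a listed thing).
The state is a dict: "time": time; "q": joint angles; "qd": joint speeds; "joint_efforts": joint torques, N m; "ee_pos": TCP position; "tcp_rot": TCP orientation; "wrist_force": force on the tool from outside, world axes, zero at the start; "torque": the same for the moment, N m; "opening": finger opening in m.
Only numpy, scipy, OpenCV 4.12 (cv2) and the standard library are available. Lean on these libraries where they do the work, as an engineer would, in place of code of your own. Each camera call takes 0.05 s, during which the arm holds its last target.

## Working session

There is one attempt and no reset: what is moved stays moved. The work goes in short steps, Python scripts to look and compute and a tool call to move; the robot and the scene stay as the last step left them, time stands still between calls to the robot, and variables do not carry over. Pictures are saved under pics/ and viewed, and the job is handed in when it is done.

Besides the shell and the picture viewer there is one more tool, called as a command line: name --argument value ..., lists and objects as JSON in quotes. arm_command: Moves the arm, as the interface text tells. Its arguments: {"type":"object","properties":{"rows":{"type":"array","items":{"type":"number"}},"force":{"type":"number"}},"required":["rows"]}

```bash
ls; mkdir -p pics; python3 - <<'E'
from workcell import sensors, imaging, bot, models
import cv2
print(sensors.get_obs())
for n in ["scene","top"]:
    c=imaging.camera(n); cv2.imwrite(f"pics/{n}0.png",c["pixels"])
    print(n,c["camera_matrix"],c["world_from_camera"])
    for t in ["fixed_jaw","lug_top","keeper_center","vice"]:
        print(t,[(d["location"],round(d["conf"],2)) for d in models.spot_point(t,n)])
E
```

```text
pics
{'time': 0.0, 'q': array([-6.70939332e+01,  5.01014347e+00,  1.00334267e+01,  9.50993112e+01,
        1.34448650e-04,  8.99993670e+01]), 'qd': array([-0.08170012,  0.00890253, -0.04518533, -0.04826637,  0.06466955,
        0.10678022]), 'joint_efforts': array([ 1.53501340e-03, -5.20387495e+01,  4.64803290e+01,  1.62688340e-02,
        9.15648366e-05,  8.68364282e-06]), 'ee_pos': array([ 0.21401831, -0.5065014 ,  0.30318298]), 'tcp_rot': array([-8.99998647e+01,  7.60279247e-02, -6.70933002e+01]), 'wrist_force': array([ 0.70010382, -0.07831333,  0.39027112]), 'torque': array([-0.01054953, -0.02130191, -0.03225802]), 'opening': 0.08541998588346549}
scene [[348.15981761   0.         254.86807305]
 [  0.         348.15981761 194.29620535]
 [  0.           0.           1.        ]] [[ 0.67814611 -0.52022712  0.51911617  0.92391551]
 [ 0.73481108  0.49250957 -0.46635503 -0.38805328]
 [-0.01305915  0.69770916  0.7162621   0.6271806 ]
 [ 0.          0.          0.          1.        ]]
fixed_jaw [([201.0, 218.0], 0.96)]
lug_top [([235.2, 238.3], 0.72), ([207.7, 245.2], 0.47)]
keeper_center [([234.0, 202.8], 0.94), ([156.3, 279.3], 0.92), ([202.7, 216.5], 0.79), ([273.0, 218.1], 0.74)]
vice [([208.1, 243.8], 0.64)]
top [[475.47543353   0.         243.77618096]
 [  0.         475.47543353 190.70238904]
 [  0.           0.           1.        ]] [[-0.00508533  0.99824672 -0.05897145  0.45657395]
 [-0.99989467 -0.00427438  0.01386972 -0.02208642]
 [ 0.01359333  0.05903577  0.99816331  0.96998243]
 [ 0.          0.          0.          1.        ]]
fixed_jaw [([311.3, 187.0], 0.69)]
lug_top [([314.8, 134.6], 0.87), ([117.3, 167.6], 0.2)]
keeper_center [([373.8, 180.8], 0.96), ([313.5, 180.3], 0.92), ([251.9, 212.2], 0.89), ([235.8, 165.2], 0.82), ([142.1, 192.7], 0.4)]
vice [([306.1, 193.4], 0.81), ([119.7, 168.7], 0.16)]
```

View pics/scene0.png

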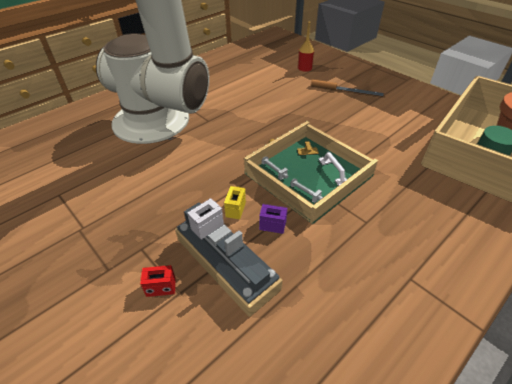

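View pics/top0.png

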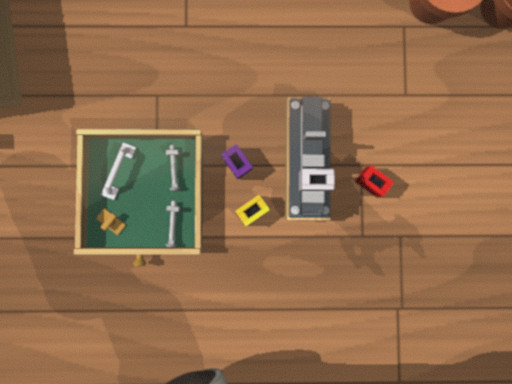

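```bash
cat > h.py <<'E'
import numpy as np, cv2
from workcell import sensors, imaging, bot, models
def cloud(c):
    z=c["z_map"]; K=c["camera_matrix"]; T=c["world_from_camera"]
    v,u=np.mgrid[:z.shape[0],:z.shape[1]]
    P=np.stack([(u-K[0,2])/K[0,0]*z,-(v-K[1,2])/K[1,1]*z,-z],-1)
    W=P@T[:3,:3].T+T[:3,3]; W[z==0]=np.nan
    return W
E
python3 - <<'E'
from h import *
for n in ["top","scene"]:
    c=imaging.camera(n); W=cloud(c)
    m=(W[...,0]>.3)&(W[...,0]<.75)&(W[...,1]<-.09)&(W[...,1]>-.3)
    print(n,"bench z",np.nanmedian(W[(W[...,0]>.3)&(W[...,0]<.35)&(W[...,1]<-.1)&(W[...,1]>-.2)][:,2]))
    for lo,hi,t in [(.025,.2,"all"),(.034,.046,"riser"),(.046,.056,"foot"),(.118,.128,"lug"),(.128,.142,"keeper"),(.09,.098,"jaw"),(.075,.0895,"bed")]:
        q=m&(W[...,2]>lo)&(W[...,2]<hi); P=W[q]
        # exclude red
        px=c["pixels"][q].astype(int); g=(px.max(1)-px.min(1))<40
        if t in("keeper","lug","all"): P=P[g] if t!="all" else P
        if len(P)<4: print(t,len(P)); continue
        P=P[P[:,1]>-.21] if n=="top" or 1 else P
        r=cv2.minAreaRect((P[:,:2]*1000).astype(np.float32))
        print(t,len(P),P[:,2].mean().round(4),np.round(r[0],1),np.round(r[1],1),round(r[2],1),'min',P.min(0).round(3),'max',P.max(0).round(3))
    if n=="top":
        cv2.imwrite("pics/topcrop.png",cv2.resize(c["pixels"][80:240,220:420],None,fx=4,fy=4,interpolation=cv2.INTER_CUBIC)[:600,:800])
    else: cv2.imwrite("pics/scenecrop.png",cv2.resize(c["pixels"][180:320,120:300],None,fx=4,fy=4,interpolation=cv2.INTER_CUBIC))
E
```

```text
top bench z 0.00036143930556931103
all 5470 0.0739 [ 575.7 -161.5] [ 84.7 244.2] 89.1 min [ 0.453 -0.205  0.025] max [ 0.698 -0.117  0.135]
riser 400 0.0398 [ 575.6 -161.9] [ 84.7 244.1] 88.9 min [ 0.453 -0.205  0.035] max [ 0.698 -0.117  0.046]
foot 2083 0.0502 [ 576.3 -162.6] [ 79.5 234.5] 89.2 min [ 0.459 -0.204  0.046] max [ 0.694 -0.122  0.056]
lug 249 0.1238 [ 561.4 -165. ] [ 56.2 105.1] 89.5 min [ 0.509 -0.193  0.118] max [ 0.614 -0.137  0.128]
keeper 425 0.1302 [ 559.1 -165.4] [ 55.8 100.3] 88.8 min [ 0.509 -0.193  0.128] max [ 0.609 -0.137  0.135]
jaw 785 0.0933 [ 540.  -163.3] [ 53.5 143.1] 89.6 min [ 0.468 -0.19   0.09 ] max [ 0.612 -0.136  0.098]
bed 1056 0.0817 [ 576.5 -159.7] [ 44.7 223.2] 89.7 min [ 0.465 -0.182  0.075] max [ 0.688 -0.137  0.089]
scene bench z 0.0012808569136756875
all 5224 0.0734 [ 578.3 -164.3] [ 86.1 245.3] 89.9 min [ 0.456 -0.207  0.025] max [ 0.701 -0.121  0.134]
riser 576 0.04 [ 578.2 -163.3] [ 86.2 244.5] 89.4 min [ 0.456 -0.207  0.034] max [ 0.701 -0.121  0.046]
foot 1522 0.0512 [ 577.8 -163.1] [ 79.9 236.1] 89.2 min [ 0.459 -0.204  0.046] max [ 0.696 -0.123  0.056]
lug 321 0.1234 [ 563.7 -165.2] [105.4  55.3] 1.0 min [ 0.512 -0.193  0.118] max [ 0.616 -0.138  0.128]
keeper 337 0.1309 [ 562.9 -165.1] [105.9  56. ] 0.3 min [ 0.51  -0.193  0.128] max [ 0.616 -0.137  0.134]
jaw 433 0.0941 [ 544.1 -165.5] [148.5  54.7] 2.9 min [ 0.47  -0.193  0.09 ] max [ 0.618 -0.138  0.098]
bed 1040 0.0819 [ 578.7 -163.7] [225.5  53.5] 4.0 min [ 0.467 -0.193  0.075] max [ 0.691 -0.139  0.089]
```

View pics/topcrop.png

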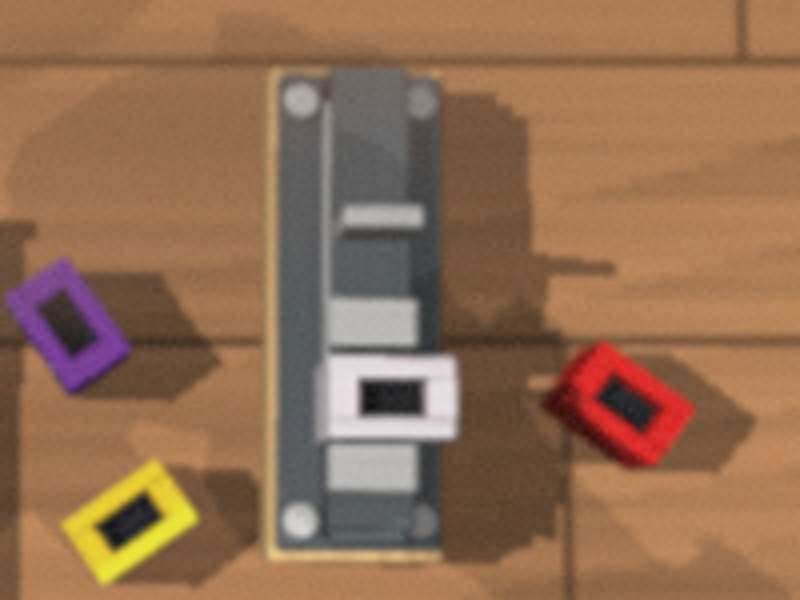

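View pics/scenecrop.png

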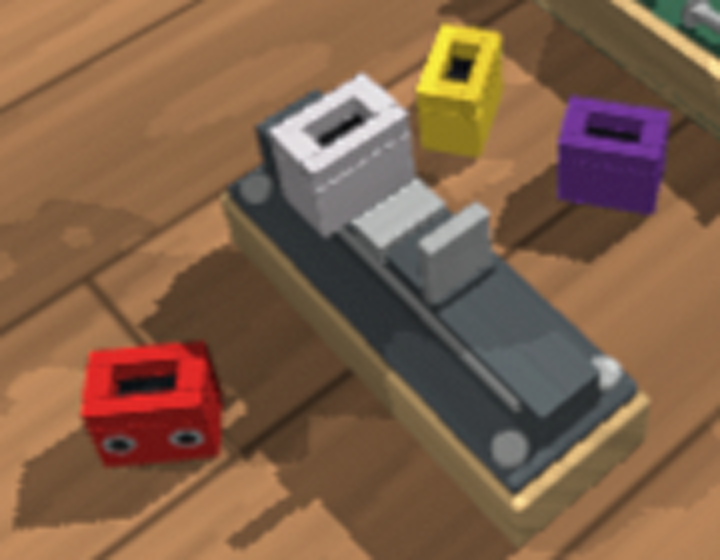

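```bash
cat >> h.py <<'E'
from scipy.spatial.transform import Rotation as R
YAW=-1.0; O=np.array([.5095,-.1614,0])
RV=R.from_euler('z',YAW,degrees=True)
def vice(p): return RV.inv().apply(np.asarray(p)-O)
def cur():
    o=sensors.get_obs(); return np.array(o["ee_pos"]),R.from_euler('xyz',o["tcp_rot"],degrees=True),o
def tool(alpha):  # x=-yv, tilt alpha forward
    R0=R.from_matrix(np.array([[0,0,1],[-1,0,0],[0,-1,0.]]))  # columns: x=-y, y=-z, z=+x
    return RV*R0*R.from_euler('x',alpha,degrees=True)
def plan(pv,alpha,off=0.0):
    """pv: vice coords of point lying `off` m ahead of TCP along fingers"""
    p,r,o=cur(); rt=tool(alpha)
    tgt=RV.apply(pv)+O-rt.apply([0,off,0])
    sh=r.inv().apply(tgt-p)*100; rv=(r.inv()*rt).as_rotvec(degrees=True)
    print("shift cm",sh.round(2),"rotvec",rv.round(2),"tcp",tgt.round(4))
def state():
    p,r,o=cur(); e=r.as_matrix()
    print("t",round(o["time"],2),"grasp_v",vice(p+r.apply([0,.054,0])).round(4),"tip_v",vice(p+r.apply([0,.073,0])).round(4),"dir_v",RV.inv().apply(r.apply([0,1,0])).round(3),"x_v",RV.inv().apply(r.apply([1,0,0])).round(3),"F_v",RV.inv().apply(o["wrist_force"]).round(1),"open",round(o["opening"],4),"q",np.round(o["q"],1))
E
python3 -c "
from h import *
state()
print(tool(0).as_euler('xyz',degrees=True)); plan([.078,-.002,.2],0,.073)"
```

```text
t 0.6 grasp_v [-0.2894 -0.3503  0.2499] tip_v [-0.2894 -0.3503  0.2309] dir_v [ 0.  0. -1.] x_v [ 0.405 -0.914  0.   ] F_v [0.1 0.2 0.4] open 0.0852 q [-67.1   5.   10.1  95.1   0.   90. ]
[-90.   0. -91.]
shift cm [-16.96   3.09  47.7 ] rotvec [-0.   23.91 -0.  ] tcp [ 0.5875 -0.1648  0.273 ]
```

arm_command --rows '[-17,3.1,47.7,0,23.9,0,-1,-17,3.1,47.7,0,23.9,0,-1,-17,3.1,47.7,0,23.9,0,-1,-17,3.1,47.7,0,23.9,0,-1,-17,3.1,47.7,0,23.9,0,-1,-17,3.1,47.7,0,23.9,0,-1,-17,3.1,47.7,0,23.9,0,-1,-17,3.1,47.7,0,23.9,0,-1,-17,3.1,47.7,0,23.9,0,-1,-17,3.1,47.7,0,23.9,0,-1,-17,3.1,47.7,0,23.9,0,-1,-17,3.1,47.7,0,23.9,0,-1]'

```text
time: 1.6
ee_pos: [0.5753, -0.1748, 0.274]
tcp_rot: [-90.0, -0.0, -91.0]
wrist_force: [-0.1, -1.1, 0.3]
opening: 0.0002
```

```bash
python3 -c "
from h import *
state(); plan([.078,-.002,.2],0,.073)"
```

```text
t 1.6 grasp_v [ 0.066  -0.0122  0.22  ] tip_v [ 0.066  -0.0122  0.201 ] dir_v [ 0. -0. -1.] x_v [ 0. -1.  0.] F_v [-0.1 -1.1  0.3] open 0.0002 q [-16.9  11.6  14.1  92.5  -0.  164.1]
shift cm [-1.02  0.1   1.2 ] rotvec [-0.02  0.02  0.01] tcp [ 0.5875 -0.1648  0.273 ]
```

arm_command --rows '[0,0,0,0,0,0,-1,0,0,0,0,0,0,-1]'

```text
time: 1.77
ee_pos: [0.5752, -0.1747, 0.273]
tcp_rot: [-90.1, 0.0, -90.8]
wrist_force: [-1.3, -0.4, -0.1]
opening: -0.0002
```

```bash
python3 - <<'E'
from h import *
state(); plan([.078,-.002,.103],0,.073)
c=imaging.camera("wrist"); cv2.imwrite("pics/w1.png",c["pixels"])
W=cloud(c); V=(W-O)@RV.as_matrix()
for lo,hi,t in [(.12,.127,"lug"),(.127,.135,"keeper")]:
    q=(V[...,2]>lo)&(V[...,2]<hi)&(V[...,0]>-.01)&(V[...,0]<.2)&(abs(V[...,1])<.04); P=V[q]
    if len(P)>5: print(t,len(P),np.percentile(P,[1,50,99],axis=0).round(4),cv2.minAreaRect((P[:,:2]*1000).astype(np.float32)))
E
```

```text
t 1.77 grasp_v [ 0.0658 -0.0122  0.219 ] tip_v [ 0.0658 -0.0122  0.2   ] dir_v [-0.001  0.    -1.   ] x_v [ 0.004 -1.    -0.   ] F_v [-1.3 -0.4 -0.1] open -0.0002 q [-16.9  11.7  14.1  92.5  -0.  163.9]
shift cm [-1.01  9.7   1.23] rotvec [ 0.08  0.2  -0.02] tcp [ 0.5875 -0.1648  0.176 ]
lug 795 [[ 3.700e-02 -2.940e-02  1.207e-01]
 [ 1.011e-01  1.000e-04  1.233e-01]
 [ 1.068e-01  2.110e-02  1.259e-01]] ((67.89799499511719, 2.2943153381347656), (80.97171020507812, 56.18851089477539), 11.078347206115723)
keeper 473 [[0.0081 0.009  0.1272]
 [0.0267 0.0179 0.1285]
 [0.0378 0.0232 0.13  ]] ((22.4415225982666, 16.36456871032715), (15.465291976928711, 32.07711410522461), 85.5622787475586)
```

View pics/w1.png

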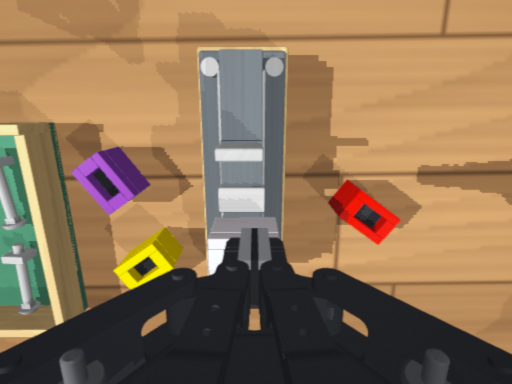

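arm_command --rows '[-1,2,1.2,0,0,0,-1,-1,5,1.2,0,0,0,-1,-1,8,1.2,0,0,0,-1,-1,9.7,1.2,0,0,0,-1,-1,9.7,1.2,0,0,0,-1,-1,9.7,1.9,0,0,0,-1,-1,9.7,2.6,0,0,0,-1,-1,9.7,3.3,0,0,0,-1,-1,9.7,4.0,0,0,0,-1,-1,9.7,4.7,0,0,0,-1,-1,9.7,5.2,0,0,0,-1,-1,9.7,5.2,0,0,0,-1]'

```text
time: 2.82
ee_pos: [0.6275, -0.1681, 0.1786]
tcp_rot: [-89.9, -0.0, -91.0]
wrist_force: [0.6, 0.3, 0.0]
opening: 0.0001
```

```bash
python3 - <<'E'
from h import *
state()
c=imaging.camera("top"); cv2.imwrite("pics/t1.png",cv2.resize(c["pixels"][80:240,220:420],None,fx=4,fy=4,interpolation=cv2.INTER_CUBIC)[:600,:800])
E
```

```text
t 2.82 grasp_v [ 0.1183 -0.0047  0.1246] tip_v [ 0.1183 -0.0047  0.1056] dir_v [ 0.002 -0.001 -1.   ] x_v [-0.    -1.     0.001] F_v [0.6 0.3 0. ] open 0.0001 q [-15.   17.9  11.3  83.2  -0.  166. ]
```

View pics/t1.png

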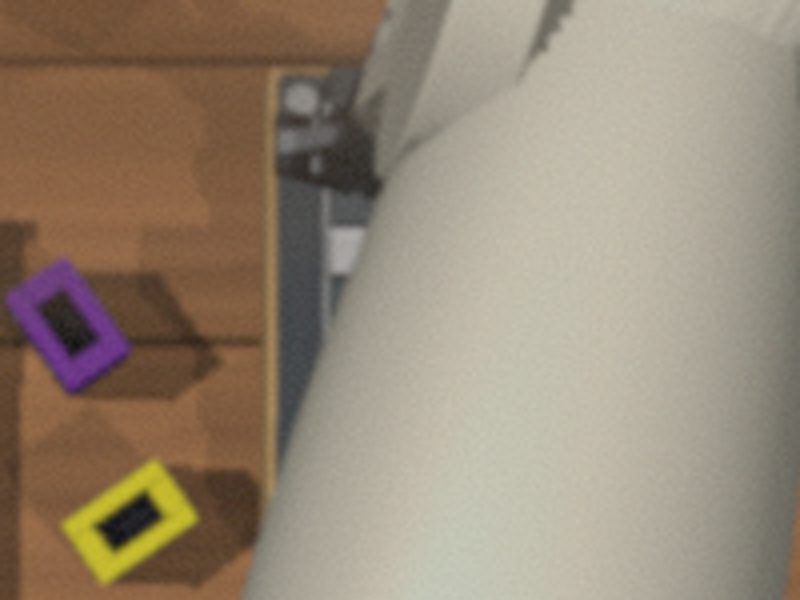

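```bash
python3 - <<'E'
from h import *
import numpy as np
plan([.06,-.0033,.23],0,.054)
a=50; d=np.array([np.sin(np.radians(a)),0,-np.cos(np.radians(a))])
plan(np.array([.018,-.0033,.110])-.10*d,a,.054)
E
```

```text
shift cm [ -0.11 -10.55  -5.77] rotvec [-0.15 -0.01  0.03] tcp [ 0.5694 -0.1657  0.284 ]
shift cm [ -0.11  -3.09 -21.79] rotvec [4.985e+01 0.000e+00 3.000e-02] tcp [ 0.4095 -0.163   0.209 ]
```

arm_command --rows '[-0.1,-1,-0.5,0,0,0,-1,-0.1,-5,-1.5,0,0,0,-1,-0.1,-9,-4,7,0,0,-1,-0.1,-11,-7,14,0,0,0,-0.1,-12,-10,21,0,0,1,-0.1,-12,-14,28,0,0,1,-0.1,-11,-17,35,0,0,1,-0.1,-8,-20,42,0,0,1,-0.1,-5,-21.8,49,0,0,1,-0.1,-3.1,-21.8,50,0,0,1,-0.1,-3.1,-21.8,50,0,0,1,-0.1,-3.1,-21.8,50,0,0,1]'

```text
time: 3.87
ee_pos: [0.4122, -0.1685, 0.1881]
tcp_rot: [-41.6, 1.2, -90.8]
wrist_force: [-1.7, 1.0, -8.4]
opening: 0.0858
```

```bash
python3 - <<'E'
from h import *
state()
a=50; d=np.array([np.sin(np.radians(a)),0,-np.cos(np.radians(a))])
plan(np.array([.018,-.0033,.110]),a,.054)
c=imaging.camera("scene"); cv2.imwrite("pics/s2.png",cv2.resize(c["pixels"][100:300,60:310],None,fx=3,fy=3,interpolation=cv2.INTER_CUBIC))
c=imaging.camera("top"); cv2.imwrite("pics/t2.png",cv2.resize(c["pixels"][80:240,220:420],None,fx=4,fy=4,interpolation=cv2.INTER_CUBIC)[:600,:800])
c=imaging.camera("wrist"); cv2.imwrite("pics/w2.png",c["pixels"])
E
```

```text
t 3.87 grasp_v [-0.0567 -0.0079  0.1522] tip_v [-0.0425 -0.0076  0.1396] dir_v [ 0.748  0.016 -0.664] x_v [ 0.003 -1.    -0.02 ] F_v [-1.8  0.9 -8.4] open 0.0858 q [-33.7 -48.4 -52.9  42.4  24.7 157.5]
shift cm [-0.44  8.4   1.65] rotvec [ 1.59 -0.76 -0.92] tcp [ 0.4861 -0.1643  0.1447]
```

View pics/s2.png

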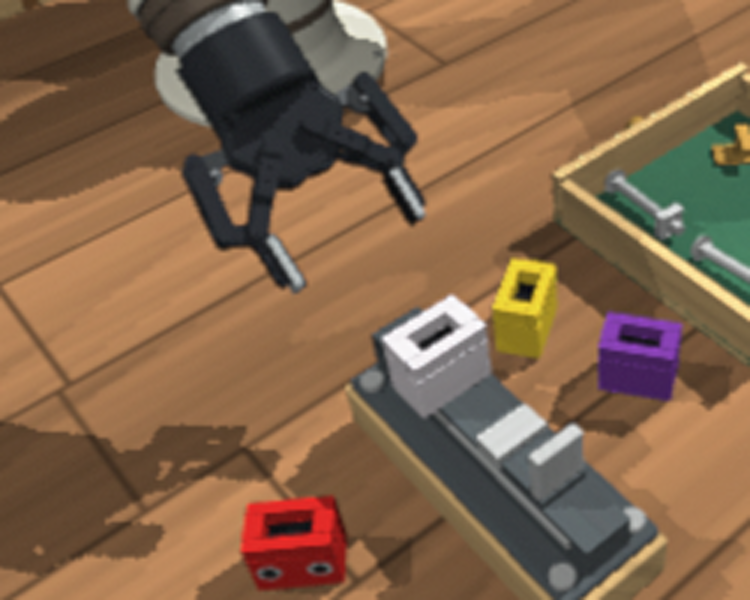

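View pics/t2.png

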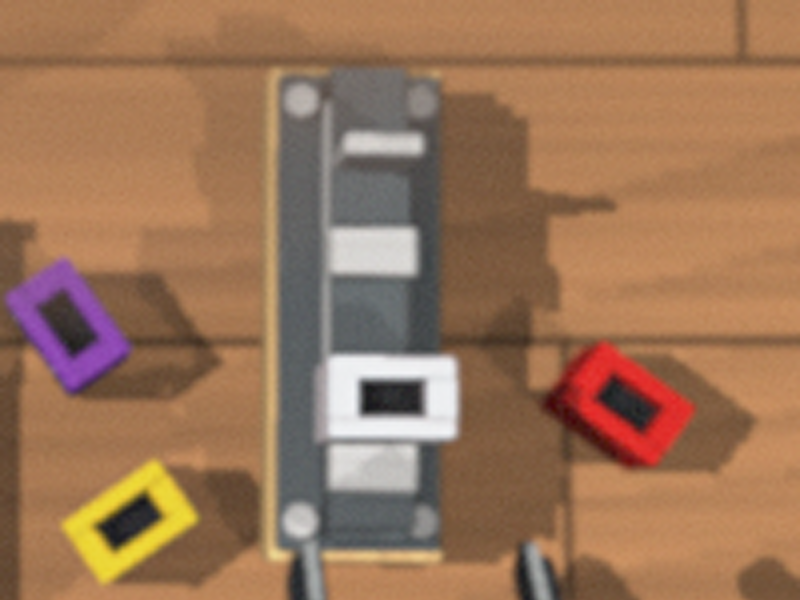

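View pics/w2.png

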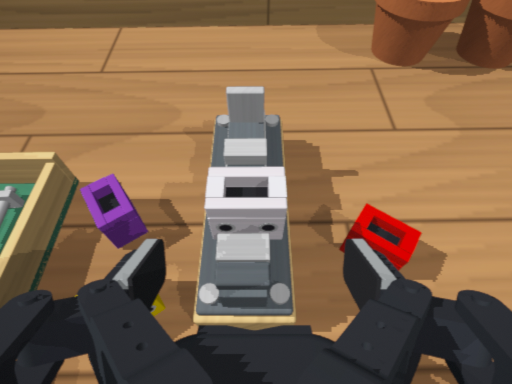

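arm_command --rows '[-0.2,1.5,1.2,0.5,-0.3,-0.3,1,-0.4,3,1.5,1,-0.7,-0.8,1,-0.4,4,1.7,1.5,-0.7,-0.8,1,-0.4,4,1.7,1.5,-0.7,-0.8,1,-0.4,4,1.7,1.5,-0.7,-0.8,1]'

```text
time: 4.43
ee_pos: [0.4601, -0.1667, 0.2009]
tcp_rot: [-38.6, -1.0, -90.8]
wrist_force: [-0.1, -0.5, 1.8]
opening: 0.0851
```

```bash
python3 - <<'E'
from h import *
state()
plan(np.array([.018,-.0033,.110]),50,.054)
E
```

```text
t 4.43 grasp_v [-0.0071 -0.0066  0.1672] tip_v [ 0.0077 -0.0067  0.1553] dir_v [ 0.781 -0.008 -0.624] x_v [ 0.004 -1.     0.017] F_v [-0.1 -0.5  1.8] open 0.0851 q [-28.9 -43.7 -51.4  34.3  21.  160.9]
shift cm [-0.37  5.53 -2.76] rotvec [-1.36  0.91  0.45] tcp [ 0.4861 -0.1643  0.1447]
```

arm_command --rows '[-0.1,1.5,-0.8,-0.5,0.3,0.2,1,-0.3,3,-1.5,-1,0.6,0.4,1,-0.4,4.5,-2.2,-1.4,0.9,0.4,1,-0.4,5.5,-2.8,-1.4,0.9,0.4,1,-0.4,5.5,-2.8,-1.4,0.9,0.4,1,-0.4,5.5,-2.8,-1.4,0.9,0.4,1]'

```text
time: 4.93
ee_pos: [0.4845, -0.1643, 0.1415]
tcp_rot: [-40.2, 0.1, -91.1]
wrist_force: [-0.9, -0.6, 0.4]
opening: 0.0855
```

```bash
python3 - <<'E'
from h import *
state()
plan(np.array([.018,-.0033,.110]),50,.054)
c=imaging.camera("scene"); cv2.imwrite("pics/s3.png",cv2.resize(c["pixels"][150:300,100:290],None,fx=4,fy=4,interpolation=cv2.INTER_CUBIC))
E
```

```text
t 4.93 grasp_v [ 0.0163 -0.0033  0.1067] tip_v [ 0.0308 -0.0033  0.0944] dir_v [ 0.763 -0.001 -0.646] x_v [-0.002 -1.    -0.002] F_v [-0.9 -0.7  0.4] open 0.0855 q [-26.6 -36.7 -53.9  25.9  19.2 163. ]
shift cm [-0.   -0.08  0.34] rotvec [ 0.24 -0.14  0.04] tcp [ 0.4861 -0.1643  0.1447]
```

View pics/s3.png

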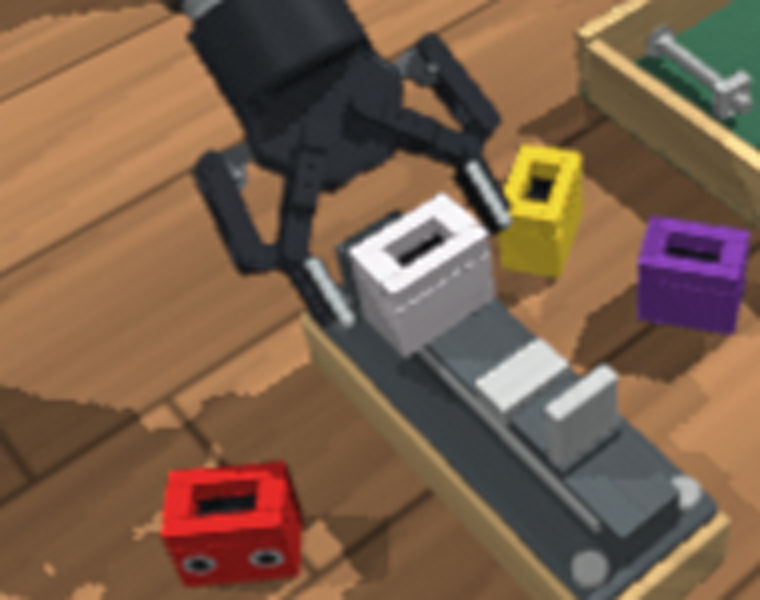

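arm_command --rows '[0,0,0.2,0,0,0,-1,0,0,0.2,0,0,0,-1,0,0,0.2,0,0,0,-1,0,0,0.2,0,0,0,-1,0,0,0.2,0,0,0,-1,0,0,0.2,0,0,0,-1,0,0,0.2,0,0,0,-1,0,0,0.2,0,0,0,-1]' --force 60

```text
time: 5.65
ee_pos: [0.4859, -0.1644, 0.1427]
tcp_rot: [-40.2, 0.1, -91.1]
wrist_force: [-5.0, -0.0, 6.9]
opening: 0.0554
```

```bash
python3 - <<'E'
from h import *
state()
plan(np.array([.025,-.0033,.20]),50,.054)
c=imaging.camera("scene"); cv2.imwrite("pics/s4.png",cv2.resize(c["pixels"][150:300,100:290],None,fx=4,fy=4,interpolation=cv2.INTER_CUBIC))
E
```

```text
t 5.65 grasp_v [ 0.0177 -0.0035  0.1079] tip_v [ 0.0322 -0.0035  0.0956] dir_v [ 0.764 -0.001 -0.645] x_v [-0.002 -1.    -0.001] F_v [-5.  -0.1  6.9] open 0.0554 q [-26.5 -36.5 -53.8  25.8  19.2 163.1]
shift cm [-0.03 -5.39  7.49] rotvec [ 0.18 -0.15  0.06] tcp [ 0.4931 -0.1644  0.2347]
```

View pics/s4.png

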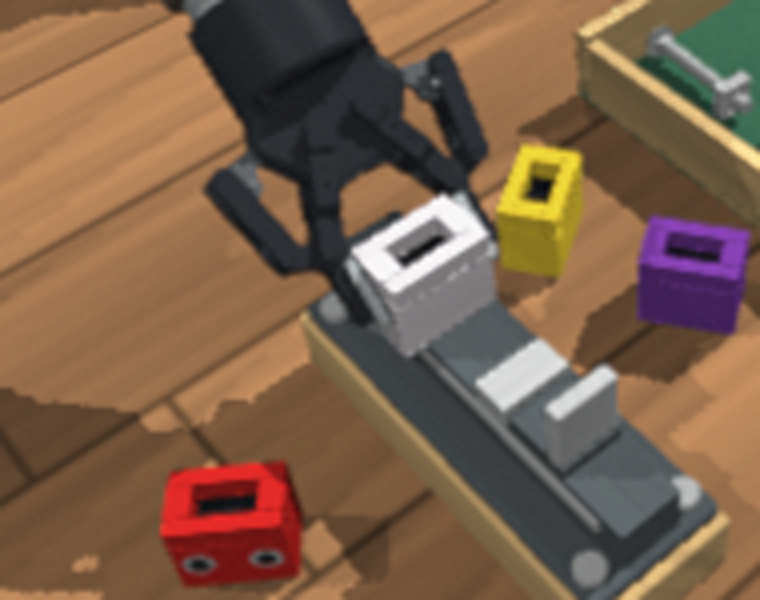

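arm_command --rows '[0,-0.6,0.8,0,0,0,-1,0,-1.8,2.3,0,0,0,-1,0,-3.5,4.5,0,0,0,-1,0,-5.4,7.5,0,0,0,-1,0,-5.4,7.5,0,0,0,-1,0,-5.4,7.5,0,0,0,-1,0,-5.4,7.5,0,0,0,-1,0,-5.4,7.5,0,0,0,-1]'

```text
time: 6.37
ee_pos: [0.4921, -0.1641, 0.2307]
tcp_rot: [-40.5, 0.2, -91.1]
wrist_force: [0.6, 0.2, -2.6]
opening: 0.0557
```

```bash
python3 - <<'E'
from h import *
state()
plan(np.array([.035,-.0,.20]),-40,.054)
c=imaging.camera("scene"); cv2.imwrite("pics/s5.png",cv2.resize(c["pixels"][150:300,100:290],None,fx=4,fy=4,interpolation=cv2.INTER_CUBIC))
E
```

```text
t 6.37 grasp_v [ 0.0237 -0.003   0.1956] tip_v [ 0.0381 -0.003   0.1833] dir_v [ 0.76   0.001 -0.65 ] x_v [-0.002 -1.    -0.004] F_v [ 0.6  0.2 -2.6] open 0.0557 q [-26.  -37.6 -44.4  36.6  18.8 163.4]
shift cm [-0.33  5.93  6.47] rotvec [-89.49  -0.17  -0.23] tcp [ 0.5792 -0.1626  0.2414]
```

View pics/s5.png

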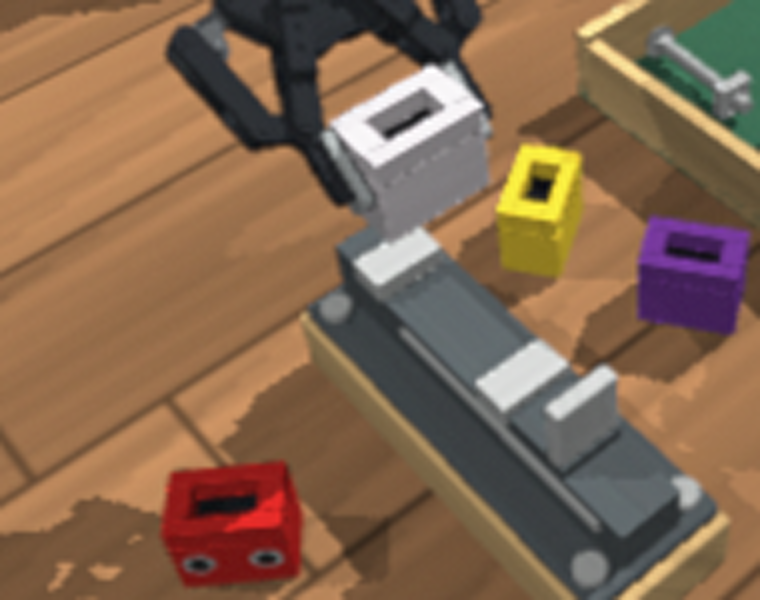

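```bash
python3 - <<'E'
from h import *
p,r,o=cur()
g0=vice(p+r.apply([0,.054,0])); g1=np.array([.045,0,.205])
for k in range(1,14):
    s=k/13; rt=tool(49.5-89.5*s); g=g0+(g1-g0)*s
    t=RV.apply(g)+O-rt.apply([0,.054,0])
    print(k,(r.inv().apply(t-p)*100).round(1),(r.inv()*rt).as_rotvec(degrees=True).round(1))
E
```

```text
1 [-0.   0.1  0.8] [-6.9 -0.3 -0.1]
2 [-0.1  0.3  1.6] [-13.8  -0.3  -0.1]
3 [-0.1  0.6  2.4] [-20.6  -0.2  -0.1]
4 [-0.1  0.9  3.1] [-27.5  -0.2  -0.1]
5 [-0.1  1.3  3.9] [-34.4  -0.2  -0.1]
6 [-0.2  1.8  4.5] [-41.3  -0.2  -0.1]
7 [-0.2  2.3  5.2] [-48.2  -0.2  -0.1]
8 [-0.2  2.9  5.7] [-55.1  -0.2  -0.2]
9 [-0.2  3.6  6.2] [-62.   -0.2  -0.2]
10 [-0.3  4.2  6.6] [-68.8  -0.2  -0.2]
11 [-0.3  4.9  7. ] [-75.7  -0.2  -0.2]
12 [-0.3  5.6  7.3] [-82.6  -0.2  -0.2]
13 [-0.3  6.4  7.5] [-89.5  -0.2  -0.2]
```

arm_command --rows '[0,0.1,0.8,-6.9,-0.2,-0.1,-1,-0.1,0.3,1.6,-13.8,-0.2,-0.1,-1,-0.1,0.6,2.4,-20.6,-0.2,-0.1,-1,-0.1,0.9,3.1,-27.5,-0.2,-0.1,-1,-0.1,1.3,3.9,-34.4,-0.2,-0.1,-1,-0.2,1.8,4.5,-41.3,-0.2,-0.1,-1,-0.2,2.3,5.2,-48.2,-0.2,-0.1,-1,-0.2,2.9,5.7,-55.1,-0.2,-0.2,-1,-0.2,3.6,6.2,-62,-0.2,-0.2,-1,-0.2,3.6,6.2,-62,-0.2,-0.2,-1,-0.2,3.6,6.2,-62,-0.2,-0.2,-1]'

```text
time: 7.33
ee_pos: [0.562, -0.1638, 0.2511]
tcp_rot: [-102.8, 0.0, -91.0]
wrist_force: [-1.1, 0.0, -2.2]
opening: 0.0551
```

```bash
python3 - <<'E'
from h import *
state()
p,r,o=cur()
g0=vice(p+r.apply([0,.054,0])); g1=np.array([.045,0,.205])
for k in range(1,5):
    s=k/4; rt=tool(-12.5-27.5*s); g=g0+(g1-g0)*s
    t=RV.apply(g)+O-rt.apply([0,.054,0])
    print(k,(r.inv().apply(t-p)*100).round(1),(r.inv()*rt).as_rotvec(degrees=True).round(1))
E
```

```text
t 7.33 grasp_v [ 0.0406 -0.0015  0.1984] tip_v [ 0.0364 -0.0015  0.1799] dir_v [-0.221  0.001 -0.975] x_v [ 0.    -1.    -0.001] F_v [-1.1  0.  -2.2] open 0.0551 q [-15.1  20.   20.9 103.3  -3.1 166.2]
1 [-0.  -0.1  0.7] [-6.6  0.  -0. ]
2 [-0.1 -0.2  1.4] [-13.5   0.   -0. ]
3 [-0.1 -0.2  2.1] [-20.3   0.   -0. ]
4 [-0.2 -0.1  2.8] [-27.2   0.   -0. ]
```

```bash
python3 - <<'E'
from h import *
p,r,o=cur()
g0=vice(p+r.apply([0,.054,0])); g1=np.array([.040,0,.150])
for k in range(1,5):
    s=k/4; rt=tool(-12.7-24.3*s); g=g0+(g1-g0)*s
    t=RV.apply(g)+O-rt.apply([0,.054,0])
    print(k,(r.inv().apply(t-p)*100).round(1),(r.inv()*rt).as_rotvec(degrees=True).round(1))
E
```

```text
1 [-0.   1.2  0.8] [-6.  0. -0.]
2 [-0.1  2.5  1.6] [-12.1   0.   -0. ]
3 [-0.1  3.8  2.4] [-18.1   0.   -0. ]
4 [-0.1  5.2  3.2] [-24.2   0.   -0. ]
```

arm_command --rows '[0,1.2,0.8,-6,0,0,-1,-0.1,2.5,1.6,-12.1,0,0,-1,-0.1,3.8,2.4,-18.1,0,0,-1,-0.1,5.2,3.2,-24.2,0,0,-1,-0.1,5.2,3.2,-24.2,0,0,-1,-0.1,5.2,3.2,-24.2,0,0,-1]'

```text
time: 7.83
ee_pos: [0.5805, -0.1633, 0.196]
tcp_rot: [-126.6, -0.0, -91.0]
wrist_force: [-0.7, 0.4, -1.0]
opening: 0.0552
```

```bash
python3 - <<'E'
from h import *
state()
plan([.034,0,.110],-40.2,.054)
for n in ["scene","wrist"]:
    c=imaging.camera(n); im=c["pixels"]; cv2.imwrite(f"pics/{n}6.png",cv2.resize(im[130:300,100:290],None,fx=3.5,fy=3.5,interpolation=cv2.INTER_CUBIC) if n=="scene" else im)
E
```

```text
t 7.83 grasp_v [ 0.0388 -0.0006  0.1526] tip_v [ 0.0275 -0.0006  0.1374] dir_v [-0.596  0.    -0.803] x_v [-0. -1.  0.] F_v [-0.7  0.4 -1. ] open 0.0552 q [-13.2  43.9  42.2 124.3  -7.2 170.2]
shift cm [-0.06  3.72  2.49] rotvec [-3.58 -0.03 -0.01] tcp [ 0.5783 -0.1626  0.1512]
```

View pics/scene6.png

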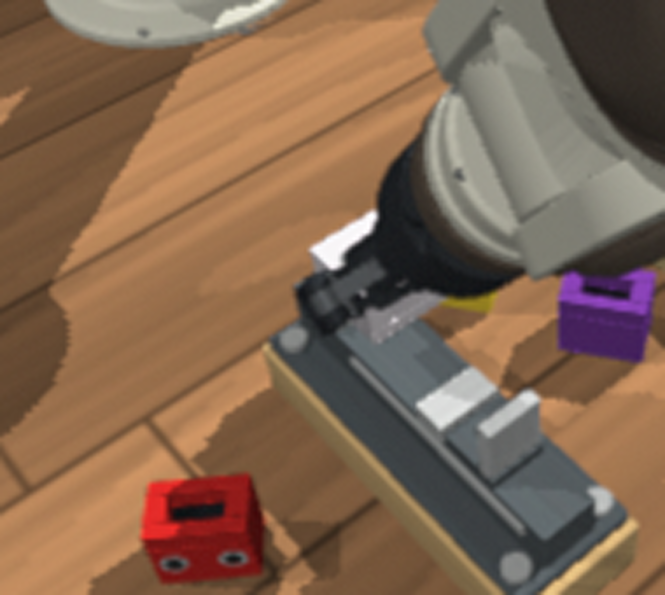

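View pics/wrist6.png

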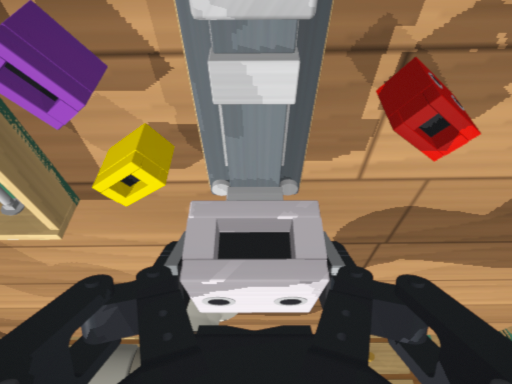

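arm_command --rows '[0,1.2,0.8,-1.2,0,0,-1,-0.1,2.5,1.7,-2.4,0,0,-1,-0.1,3.7,2.5,-3.6,0,0,-1,-0.1,3.7,2.5,-3.6,0,0,-1,-0.1,3.7,2.5,-3.6,0,0,-1,-0.1,3.7,2.5,-3.6,0,0,-1]'

```text
time: 8.43
ee_pos: [0.5785, -0.1622, 0.1547]
tcp_rot: [-130.1, -0.1, -91.0]
wrist_force: [-0.7, 0.2, -2.3]
opening: 0.0551
```

```bash
python3 - <<'E'
from h import *
state()
plan([.031,0,.0983],-40.2,.054)
for n in ["scene","wrist"]:
    c=imaging.camera(n); im=c["pixels"]; cv2.imwrite(f"pics/{n}7.png",cv2.resize(im[130:300,100:290],None,fx=3.5,fy=3.5,interpolation=cv2.INTER_CUBIC) if n=="scene" else im)
    if n=="wrist":
        W=cloud(c); V=(W-O)@RV.as_matrix()
        q=(abs(V[...,1])<.025)&(V[...,2]>.088)&(V[...,0]>.04)&(V[...,0]<.2)
        for x0 in np.arange(.04,.16,.004):
            s=q&(V[...,0]>=x0)&(V[...,0]<x0+.004); 
            if s.sum()>5: print(round(x0,3),s.sum(),np.percentile(V[s][:,2],[5,50,95]).round(4))
E
```

```text
t 8.43 grasp_v [0.0342 0.0003 0.1134] tip_v [0.0219 0.0003 0.0989] dir_v [-0.645 -0.001 -0.764] x_v [-0.    -1.     0.002] F_v [-0.7  0.2 -2.3] open 0.0551 q [-12.9  46.8  40.7 123.4  -7.7 170.9]
shift cm [0.03 1.36 0.74] rotvec [-0.06 -0.07  0.06] tcp [ 0.5753 -0.1625  0.1395]
0.04 1804 [0.1019 0.1096 0.1285]
0.044 1232 [0.1012 0.1092 0.1285]
0.048 782 [0.1011 0.1151 0.1286]
0.052 1188 [0.1006 0.1213 0.1286]
0.056 6696 [0.0945 0.1155 0.1277]
0.076 969 [0.1384 0.1486 0.1497]
0.08 2848 [0.0923 0.1504 0.1536]
0.084 3918 [0.0923 0.1537 0.1582]
0.088 4079 [0.0923 0.1523 0.161 ]
0.092 2551 [0.0921 0.1543 0.1571]
0.096 2896 [0.0921 0.1572 0.1597]
0.1 3100 [0.0909 0.1598 0.1616]
0.128 916 [0.1225 0.1233 0.1239]
0.132 1196 [0.1227 0.1235 0.1241]
0.136 5252 [0.101  0.108  0.1137]
0.14 1825 [0.102 0.108 0.113]
```

View pics/scene7.png

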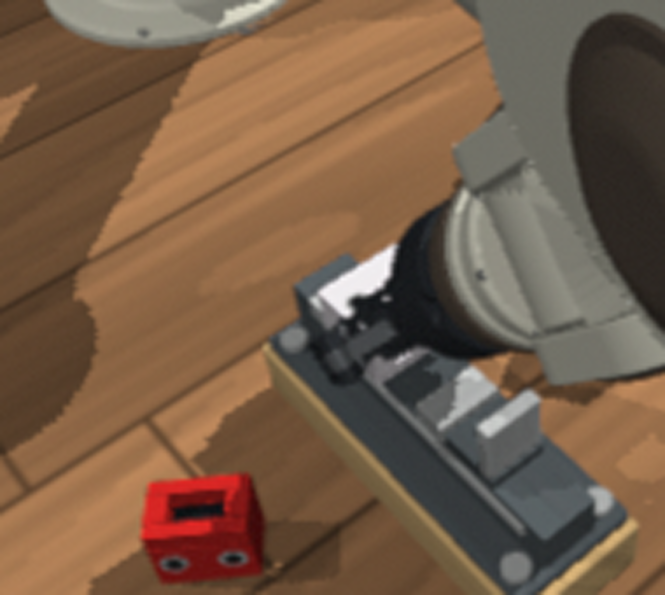

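View pics/wrist7.png

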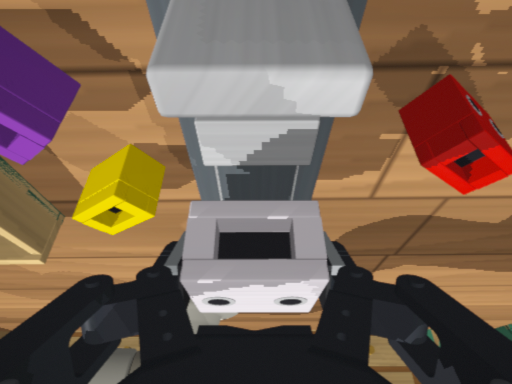

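```bash
python3 - <<'E'
from h import *
c=imaging.camera("wrist"); print(vice(c["world_from_camera"][:3,3]).round(3)); W=cloud(c); V=(W-O)@RV.as_matrix()
q=(abs(V[...,1])<.02)&(V[...,0]>.12)&(V[...,0]<.16)&(V[...,2]>.1); print(c["z_map"][q].min(), np.percentile(V[q],[1,99],axis=0).round(3))
# top hole-face plane fit of keeper
q=(abs(V[...,1])<.026)&(V[...,0]>.04)&(V[...,0]<.0605)&(V[...,2]>.085)&(V[...,2]<.135)
q=np.zeros_like(q); q[290:308,200:312]=True; q&=(V[...,2]<.14)
P=V[q]; A=np.c_[P[:,:2],np.ones(len(P))]; print("hole face z=ax+by+c",np.linalg.lstsq(A,P[:,2],rcond=None)[0],P.mean(0))
E
```

```text
[ 0.166 -0.     0.164]
0.05000032 [[ 0.131 -0.018  0.101]
 [ 0.14   0.016  0.124]]
hole face z=ax+by+c [-0.00206989  0.00089802  0.12862445] [ 0.03282627 -0.00084239  0.12855574]
```

arm_command --rows '[0,0.5,0.3,0,0,0,-1,0,0.9,0.5,0,0,0,-1,0,1.2,0.7,0,0,0,-1,0,1.2,0.7,0,0,0,-1,0,1.2,0.7,0,0,0,-1]'

```text
time: 9.0
ee_pos: [0.5762, -0.1623, 0.1414]
tcp_rot: [-130.1, -0.1, -91.0]
wrist_force: [2.5, -0.2, 4.3]
opening: 0.0554
```

```bash
python3 - <<'E'
from h import *
state()
plan([.031,0,.0983],-40.2,.054)
c=imaging.camera("wrist"); W=cloud(c); V=(W-O)@RV.as_matrix()
q=np.zeros(V.shape[:2],bool); q[290:308,200:312]=True; q&=(V[...,2]<.14)
P=V[q]; A=np.c_[P[:,:2],np.ones(len(P))]; print("hole face z=ax+by+c",np.linalg.lstsq(A,P[:,2],rcond=None)[0],P.mean(0))
E
```

```text
t 9.0 grasp_v [0.0319 0.0002 0.1   ] tip_v [0.0197 0.0002 0.0855] dir_v [-0.644 -0.001 -0.765] x_v [-0.    -1.     0.002] F_v [ 2.5 -0.1  4.3] open 0.0554 q [-13.   46.4  38.7 121.7  -7.8 170.9]
shift cm [0.03 0.19 0.05] rotvec [-0.1  -0.07  0.08] tcp [ 0.5753 -0.1625  0.1395]
hole face z=ax+by+c [-0.00306779  0.00044283  0.11484665] [ 0.03040948 -0.00080864  0.114753  ]
```

arm_command --rows '[0,0,0,0,0,0,-0.5,0,0,0,0,0,0,0,0,0,0,0,0,0,0.6,0,0,0,0,0,0,1,0,0,0,0,0,0,1,0,0,0,0,0,0,1,0,-2,0,0,0,0,1,0,-5,0,0,0,0,1,0,-9,0,0,0,0,1,0,-12,0,0,0,0,1,0,-12,0,0,0,0,1,0,-12,0,0,0,0,1]'

```text
time: 10.05
ee_pos: [0.6117, -0.1565, 0.2035]
tcp_rot: [-127.8, -0.5, -90.7]
wrist_force: [-0.4, -0.6, -0.3]
opening: 0.0855
```

```bash
python3 - <<'E'
from h import *
state()
plan([.175,0,.20],0,.073)
for n in ["scene","wrist"]:
    c=imaging.camera(n); im=c["pixels"]; cv2.imwrite(f"pics/{n}8.png",cv2.resize(im[130:300,100:290],None,fx=3.5,fy=3.5,interpolation=cv2.INTER_CUBIC) if n=="scene" else im)
E
```

```text
t 10.05 grasp_v [0.069  0.0062 0.1609] tip_v [0.0574 0.006  0.1458] dir_v [-0.612 -0.01  -0.791] x_v [ 0.005 -1.     0.008] F_v [-0.3 -0.6 -0.3] open 0.0855 q [-11.9  51.6  54.9 130.5  -7.2 171.4]
shift cm [ 0.77 -9.95  1.51] rotvec [37.76  0.14  0.57] tcp [ 0.6845 -0.1645  0.273 ]
```

View pics/wrist8.png

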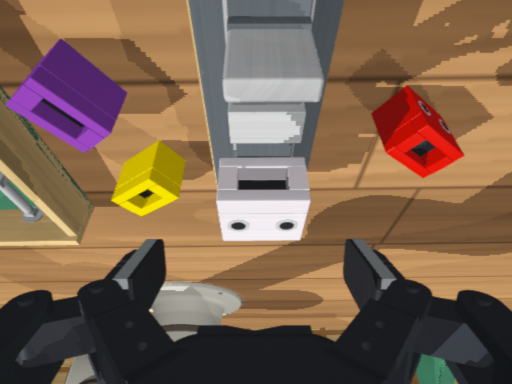

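View pics/scene8.png

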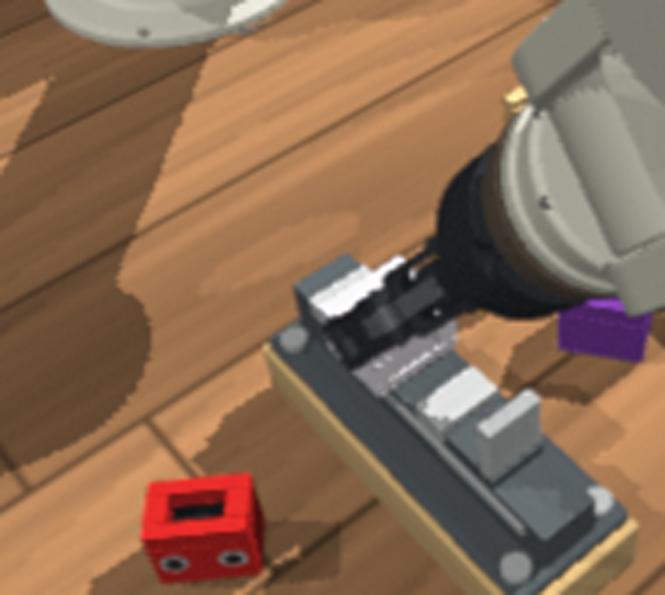

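arm_command --rows '[0.1,-1.5,-1,7,0,0,0,0.2,-4,-2,14,0,0.1,-1,0.4,-6.5,-2.5,21,0,0.2,-1,0.6,-8.5,-2,28,0,0.4,-1,0.7,-10,-0.5,35,0.1,0.5,-1,0.7,-9.5,0.7,37.8,0.1,0.5,-1,0.7,-9.5,0.7,37.8,0.1,0.5,-1,0.7,-9.5,0.7,37.8,0.1,0.5,-1,0.7,-9.5,0.7,37.8,0.1,0.5,-1]'

```text
time: 10.9
ee_pos: [0.6749, -0.1638, 0.273]
tcp_rot: [-90.2, -0.0, -91.0]
wrist_force: [-0.3, -0.4, 0.4]
opening: 0.0002
```

```bash
python3 - <<'E'
from h import *
state()
plan([.165,0,.105],0,.073)
for n in ["scene","top"]:
    c=imaging.camera(n); im=c["pixels"]; 
    cv2.imwrite(f"pics/{n}9.png",cv2.resize(im[130:300,100:290] if n=="scene" else im[80:240,220:420],None,fx=3.5,fy=3.5,interpolation=cv2.INTER_CUBIC))
    W=cloud(c); V=(W-O)@RV.as_matrix()
    q=(abs(V[...,1])<.018)&(V[...,2]>.088)&(V[...,2]<.135)&(V[...,0]>-.01)&(V[...,0]<.2)
    for x0 in np.arange(-.01,.16,.005):
        s=q&(V[...,0]>=x0)&(V[...,0]<x0+.005)
        if s.sum()>5: print(n,round(x0,3),s.sum(),np.percentile(V[s][:,2],[50,95]).round(4))
E
```

```text
t 10.9 grasp_v [0.1652 0.0004 0.219 ] tip_v [0.1651 0.0004 0.2   ] dir_v [-0.004 -0.    -1.   ] x_v [ 0.001 -1.     0.   ] F_v [-0.3 -0.4  0.4] open 0.0002 q [-1.360e+01  2.600e+01  3.220e+01  9.640e+01 -1.000e-01  1.673e+02]
shift cm [ 0.04  9.5  -0.  ] rotvec [0.21 0.04 0.03] tcp [ 0.6745 -0.1643  0.178 ]
scene 0.005 38 [0.1173 0.1184]
scene 0.01 35 [0.117  0.1184]
scene 0.015 32 [0.1169 0.1191]
scene 0.02 37 [0.1175 0.1186]
scene 0.025 35 [0.1174 0.1187]
scene 0.03 40 [0.1174 0.1187]
scene 0.035 35 [0.1173 0.1186]
scene 0.04 59 [0.1166 0.1183]
scene 0.045 76 [0.1078 0.1183]
scene 0.05 123 [0.1113 0.1179]
scene 0.055 7 [0.1139 0.1181]
scene 0.075 6 [0.0948 0.0953]
scene 0.08 42 [0.095  0.0965]
scene 0.085 39 [0.095  0.0964]
scene 0.09 39 [0.0951 0.0967]
scene 0.095 43 [0.0952 0.0965]
scene 0.1 68 [0.0904 0.0959]
scene 0.105 31 [0.0896 0.0912]
scene 0.11 19 [0.0892 0.0902]
scene 0.115 11 [0.0895 0.0909]
scene 0.12 7 [0.0895 0.0906]
scene 0.125 9 [0.1246 0.1254]
scene 0.13 61 [0.1258 0.1272]
scene 0.135 237 [0.1113 0.1263]
scene 0.14 17 [0.0891 0.0995]
```

View pics/scene9.png

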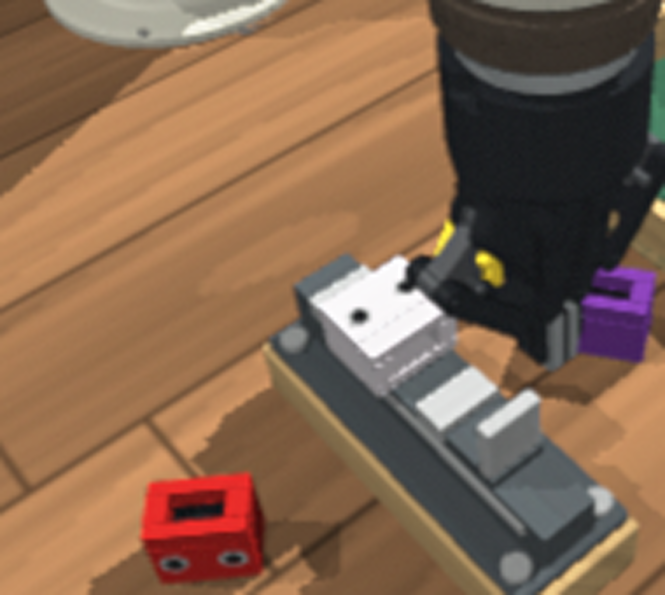

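View pics/top9.png

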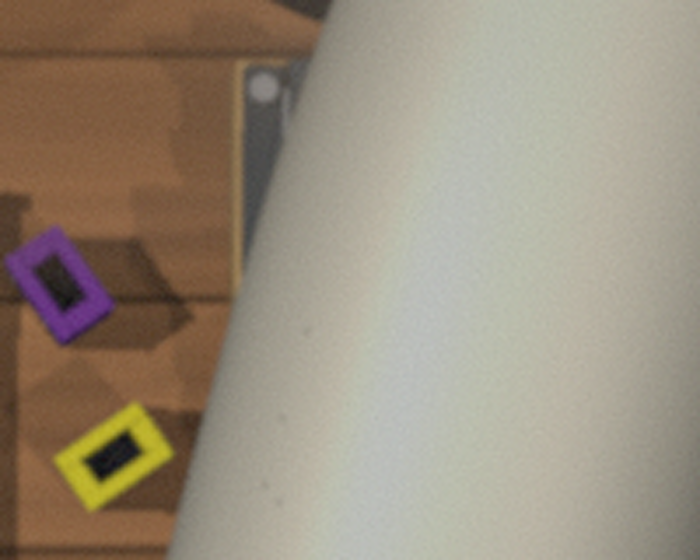

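arm_command --rows '[0,3.5,0,0,0,0,-1,0,7,0,0,0,0,-1,0,9.5,0,0,0,0,-1,0,9.5,0,0,0,0,-1,0,9.5,0,0,0,0,-1,0,9.5,-1,0,0,0,-1,0,9.5,-1.7,0,0,0,-1,0,9.5,-2.4,0,0,0,-1,0,9.5,-3.1,0,0,0,-1,0,9.5,-3.1,0,0,0,-1]'

```text
time: 11.83
ee_pos: [0.6448, -0.1637, 0.1813]
tcp_rot: [-89.8, -0.1, -91.0]
wrist_force: [0.5, -0.1, -0.2]
opening: 0.0
```

```bash
cat > m.py <<'E'
from h import *
state()
c=imaging.camera("scene"); W=cloud(c); V=(W-O)@RV.as_matrix()
q=(abs(V[...,1])<.016)&(V[...,0]>-.01)&(V[...,0]<.2)
k=q&(V[...,2]>.114)&(V[...,2]<.1205)&(V[...,0]<.07); print("keeper x",np.percentile(V[k][:,0],[1,99]).round(4))
k=q&(V[...,2]>.092)&(V[...,2]<.098)&(V[...,0]>.06); P=V[k]
if len(P): print("jaw x",np.percentile(P[:,0],[1,99]).round(4))
cv2.imwrite("pics/last.png",cv2.resize(c["pixels"][130:300,100:290],None,fx=3.5,fy=3.5,interpolation=cv2.INTER_CUBIC))
E
python3 m.py
```

```text
t 11.83 grasp_v [0.1355 0.     0.1273] tip_v [ 0.1356 -0.      0.1083] dir_v [ 0.004 -0.002 -1.   ] x_v [ 0.001 -1.     0.002] F_v [ 0.5 -0.1 -0.2] open 0.0 q [-14.2  20.1  14.2  84.   -0.  166.7]
keeper x [0.0048 0.0543]
jaw x [0.0679 0.1245]
```

View pics/last.png

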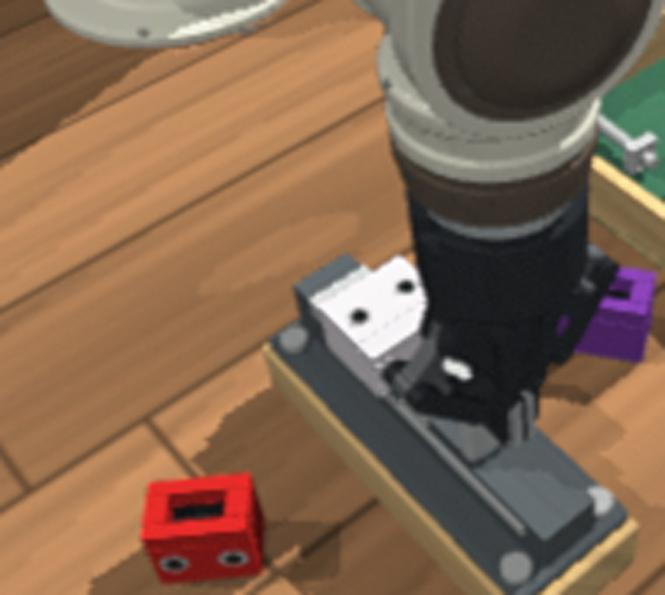

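arm_command --rows '[0,0,-0.4,0,0,0,-1,0,0,-0.8,0,0,0,-1,0,0,-1.1,0,0,0,-1,0,0,-1.1,0,0,0,-1]'

```text
time: 12.22
ee_pos: [0.634, -0.1634, 0.1798]
tcp_rot: [-89.9, -0.1, -91.0]
wrist_force: [3.1, 0.0, 3.4]
opening: 0.0003
```

```bash
python3 m.py
```

```text
t 12.22 grasp_v [1.247e-01 1.000e-04 1.258e-01] tip_v [1.247e-01 1.000e-04 1.068e-01] dir_v [ 0.002 -0.001 -1.   ] x_v [ 0.001 -1.     0.001] F_v [3.1 0.1 3.4] open 0.0003 q [-14.4  18.6  12.3  83.5  -0.  166.5]
keeper x [0.004  0.0538]
jaw x [0.0611 0.114 ]
```

arm_command --rows '[0,0,-0.1,0,0,0,-1,0,0,-0.2,0,0,0,-1,0,0,-0.2,0,0,0,-1]'

```text
time: 12.52
ee_pos: [0.6322, -0.1633, 0.1791]
tcp_rot: [-89.9, -0.1, -90.9]
wrist_force: [5.2, -0.7, 3.4]
opening: -0.0003
```

arm_command --rows '[0,0,-0.1,0,0,0,-1,0,0,-0.1,0,0,0,-1]'

```text
time: 12.68
ee_pos: [0.6312, -0.1633, 0.1791]
tcp_rot: [-89.9, -0.1, -90.9]
wrist_force: [4.7, 0.4, 4.3]
opening: -0.0003
```

```bash
python3 m.py
```

```text
t 12.68 grasp_v [0.1218 0.0002 0.1251] tip_v [0.1218 0.0002 0.1061] dir_v [ 0.001 -0.001 -1.   ] x_v [ 0.001 -1.     0.001] F_v [4.7 0.5 4.3] open -0.0003 q [-14.5  18.3  11.8  83.4  -0.  166.5]
keeper x [0.0013 0.0498]
jaw x [0.0604 0.1114]
```

arm_command --rows '[0,0,-0.1,0,0,0,-1,0,0,-0.1,0,0,0,-1]'

```text
time: 12.9
ee_pos: [0.6308, -0.1632, 0.1791]
tcp_rot: [-89.8, -0.1, -90.9]
wrist_force: [9.2, -1.2, 0.6]
opening: -0.0
```

arm_command --rows '[0,0,-0.05,0,0,0,-1,0,0,-0.05,0,0,0,-1]'

```text
time: 13.07
ee_pos: [0.6308, -0.1632, 0.1791]
tcp_rot: [-89.8, -0.1, -90.9]
wrist_force: [11.8, -0.2, 1.0]
opening: 0.0
```

arm_command --rows '[0,0,-0.05,0,0,0,-1,0,0,-0.1,0,0,0,-1,0,0,-0.1,0,0,0,-1,0,0,-0.1,0,0,0,-1]'

```text
time: 13.4
ee_pos: [0.6306, -0.1632, 0.1791]
tcp_rot: [-89.7, -0.1, -90.9]
wrist_force: [16.2, -2.0, -1.4]
opening: 0.0
```

```bash
python3 m.py
```

```text
t 13.4 grasp_v [0.1214 0.0002 0.1251] tip_v [0.1215 0.0002 0.1061] dir_v [ 0.006 -0.001 -1.   ] x_v [ 0.001 -1.     0.001] F_v [16.2 -1.7 -1.4] open 0.0 q [-14.5  18.   11.4  83.1   0.  166.4]
keeper x [0.001  0.0502]
jaw x [0.0608 0.1105]
```

Pressed at about 16 N. I'll back off along +x, then raise and withdraw to look.

arm_command --rows '[0,0,0,0,0,0,-1,0,0,0.5,0,0,0,-1,0,0,1.5,0,0,0,-1,0,-3,2,0,0,0,-1,0,-7,2,0,0,0,-1,0,-10,0,0,0,0,-1,3,-13,-4,0,0,0,-1,7,-13,-6,0,0,0,-1,11,-13,-8,0,0,0,-1,15,-13,-10,0,0,0,-1,19,-13,-12,0,0,0,-1,19,-13,-12,0,0,0,-1]'

```text
time: 14.45
ee_pos: [0.5026, -0.3536, 0.3082]
tcp_rot: [-90.1, -0.0, -91.1]
wrist_force: [0.8, 0.2, -0.4]
opening: -0.0002
```

```bash
python3 - <<'E'
from h import *
state()
for n in ["scene","top"]:
    c=imaging.camera(n); im=c["pixels"]; 
    cv2.imwrite(f"pics/{n}f.png",cv2.resize(im[130:300,100:290] if n=="scene" else im[80:240,220:420],None,fx=3.5,fy=3.5,interpolation=cv2.INTER_CUBIC))
    W=cloud(c); V=(W-O)@RV.as_matrix()
    q=(abs(V[...,1])<.04)&(V[...,0]>-.02)&(V[...,0]<.2)
    for t,lo,hi,a,b in [("keeper",.113,.121,-.02,.07),("jaw",.0915,.0975,.04,.1),("lug",.121,.129,.08,.15),("fixed",.0915,.0975,-.06,.01)]:
        P=V[(abs(V[...,1])<.04)&(V[...,2]>lo)&(V[...,2]<hi)&(V[...,0]>a)&(V[...,0]<b)]
        if len(P)>5:
            print(n,t,len(P),np.percentile(P,[1,99],axis=0).round(4)[:,:2].tolist(),np.median(P[:,2]).round(4),[np.round(v,1) for v in cv2.minAreaRect((P[:,:2]*1000).astype(np.float32))])
            if t=="keeper": print(" plane",np.linalg.lstsq(np.c_[P[:,:2],np.ones(len(P))],P[:,2],rcond=None)[0].round(4))
E
```

```text
t 14.45 grasp_v [-0.0037 -0.1923  0.2542] tip_v [-0.0037 -0.1923  0.2352] dir_v [-0.002 -0.    -1.   ] x_v [-0.001 -1.     0.   ] F_v [ 0.8  0.2 -0.4] open -0.0002 q [-3.51e+01  1.44e+01  2.13e+01  9.70e+01 -1.00e-01  1.46e+02]
scene keeper 606 [[0.001, -0.0271], [0.0506, 0.0281]] 0.1172 [array([25.7,  0.8]), array([51.5, 56.6]), np.float64(0.2)]
 plane [-0.0066  0.0065  0.1173]
scene jaw 241 [[0.0421, -0.0264], [0.0728, 0.0259]] 0.0949 [array([57.2, -0.2]), array([55. , 32.2]), np.float64(87.6)]
scene lug 112 [[0.101, -0.0175], [0.1111, 0.0164]] 0.1258 [array([106. ,  -0.5]), array([10.4, 34.2]), np.float64(0.1)]
scene fixed 135 [[-0.0384, -0.027], [0.0076, 0.0176]] 0.0935 [array([-21.4, -10.8]), array([35.4, 61.1]), np.float64(31.7)]
top keeper 827 [[-0.0001, -0.0264], [0.0486, 0.0281]] 0.116 [array([24.6,  0.8]), array([49.3, 55.1]), np.float64(0.6)]
 plane [-1.000e-04 -1.000e-03  1.161e-01]
top jaw 224 [[0.0459, -0.0195], [0.0989, 0.0288]] 0.0941 [array([71. ,  6.7]), array([47.9, 54.8]), np.float64(11.5)]
top lug 110 [[0.0988, -0.0173], [0.1081, 0.0182]] 0.1246 [array([103.5,   0.3]), array([ 9.5, 35.9]), np.float64(0.1)]
top fixed 368 [[-0.0392, -0.0197], [0.0017, 0.0286]] 0.0936 [array([-16.3,   4.7]), array([50.3, 47.4]), np.float64(87.7)]
```

View pics/scenef.png

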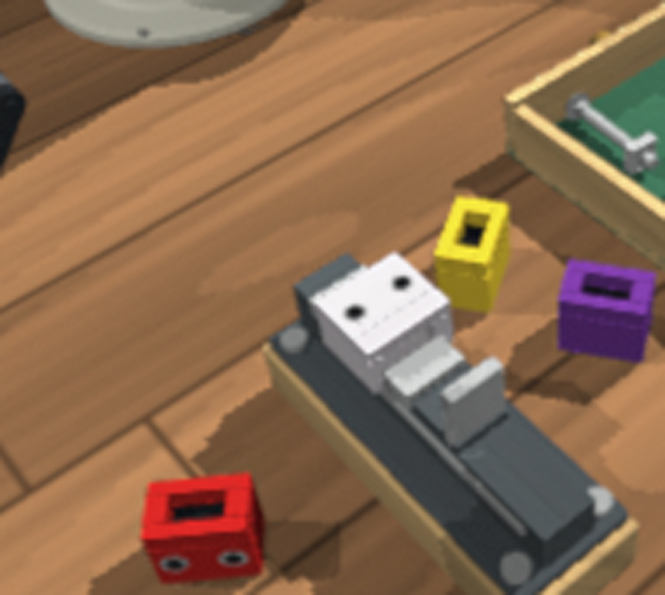

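View pics/topf.png

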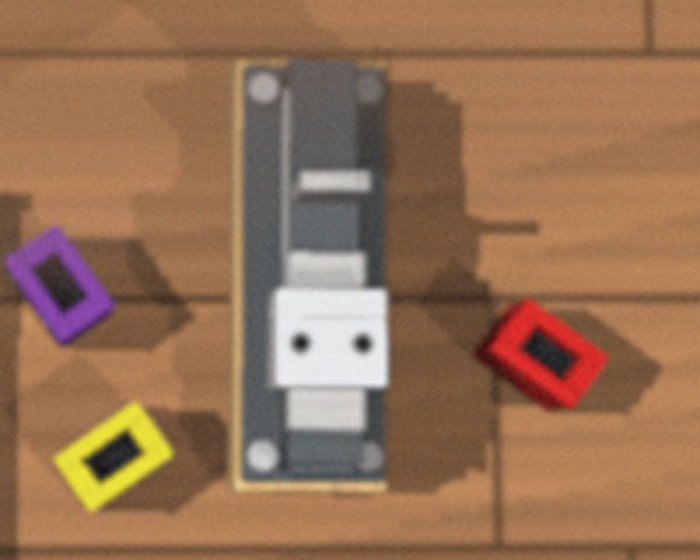

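```bash
python3 -c "
from workcell import bot
print(bot.job_done())"
```

```text
the job is handed in; nothing more can be done
None
```

The keeper is back in the vice with the screw-hole face on top, clamped between the jaws, and the job is handed in. No verdict was reported.

I slid the jaw back to a gap of about 79 mm, gripped the keeper by its overhanging ends and lifted it right out. I then turned it a quarter turn, set it flat on the bed and pushed the jaw home with closed fingers on the lug. The wrist force peaked at about 16 N, then I backed off and moved the arm away.

Last checks, from the top and scene cameras:

| Check | Reading | Allowed |
|---|---|---|
| Screw-hole face above the bench | 116 to 117 mm, level within 0.6° | tilt under 4.6° |
| Keeper length across the slide | within about 0.6° | 4° |
| Distance from the middle of the jaws | about 0.8 mm | 12 mm |
| Keeper centre from the fixed jaw | 24.6 mm (top), 25.7 mm (scene) | 22 to 27.5 mm |
| Gap from the lug position | 48.5 mm (top), 51 mm (scene) | 47 to 52.5 mm |

- **Camera disagreement:** the two cameras differ by 1 to 2.5 mm, about what their calibration allows. Both readings are within the limits.
- **Joint limits:** joint 2 came within about 0.2° of its range limit, and joint 4 read 130.5° against a limit of 130.52°. Neither reading was past its limit.
- **Drawer and look-alikes:** I kept the arm clear of the drawer hardware and the coloured look-alikes. I did not measure the drawer hardware afterwards.

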